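# Rake the stirring rods into a neat row

## Robot

A 7-joint arm with a two-finger parallel gripper is mounted at the origin on the work surface. World frame = base frame: x ahead of the robot, y to its left, z up, the work surface at z = 0. Lengths are in mm, angles in rad, forces in N, time in s.
With the tool pointing down it reaches from about 425 to 950 mm from the base axis. Payload 4.7 kg.
Tool frame: the origin (TCP) lies on the mounting face of the last link; the fingertips stand 182 mm ahead of it and the grasp point (between the pads) lies 164 mm ahead of it; z points along the fingers, y is the line along which they close (so a half turn about z gives the same grasp; the last joint's range is limited). The gripper opens to 87 mm and grips with 3 to 60 N. Pads are 19 mm wide; open, the fingers measure 117 mm over their backs; the gripper's body (75 mm by 190 mm) begins 51 mm behind the grasp point.
Start: joints at [-1.291, 0.469, -0.049, 1.532, 0.024, 1.141, -0.082], TCP at [205.105, 643.088, 404.773] pointing down, gripper open.
Joint ranges: [-2.59, 2.59], [-0.33, 1.99], [-1.39, 1.29], [0.1, 2.45], [-1.04, 4.18], [0.21, 1.99], [-2.66, 2.66]. Speed limits (rad/s): [2.57, 2.57, 3.14, 3.14, 3.14, 3.14, 3.14].

## Interface

Orientations are given as [roll, pitch, yaw] about the fixed x, y, z axes, in that order (R = Rz(yaw) Ry(pitch) Rx(roll)).
In Python, from station import bot gives the robot as it stands. Calls block until the motion is done:
- bot.move_ptp(position, orientation): joint-space move of the TCP to a pose.
- bot.movel(position, rot=None, velocity=150): straight line of the TCP; rot=None keeps the orientation; velocity is the mean speed in mm/s.
- bot.movej(angles): joint-space move.
- bot.gripper_open() and bot.grab(): open the fingers fully, or close them until they stop; the grip force is fixed at half the most.
- bot.wait(seconds).
- bot.inverse_kinematics(position, orientation): joint angles nearest the present ones, or None.
- bot.sense(): the state.
- bot.grab_frame(name): name is "side" or "top"; returns the picture (480x640x3 uint8, red, green, blue); there is no depth.
- bot.get_calibration(name): a dict with "fov_y" (degrees; the focal length in pixels is half the picture's height over the tangent of half this angle, whatever the lens; pixels are square), "cx", "cy" (the principal point, pixels), "dist" ([k1, k2, p1, p2, k3] as OpenCV has them; the pictures are not rectified), "rvec" (rotation vector, rad) and "tvec" (3), from world to camera coordinates, as OpenCV has them. Camera axes: x right, y down, z forward; pixel columns grow to the right and rows downward; lengths in mm; the calibration is good to about 2 mm. A picture is of the moment at which its call begins. get_calibration takes no time and is no camera call.
A pose or a line that the arm cannot do raises bot.Unreachable and nothing moves.
- bot.close_job(): hands the job in; it is judged then, once.
The state is a dict: "t": time; "qpos": joint angles; "qd": joint speeds; "effort": joint torques, N m; "tcp_pos": TCP position; "orientation": TCP orientation; "contact_force": force on the tool from outside, world axes, zero at the start; "moment": the same for the moment, N m; "finger_gap": finger opening in mm; "grip_force": force on a finger pad.
Only numpy, scipy, OpenCV 4.12 (cv2) and the standard library are available. Lean on these libraries where they do the work, as an engineer would, in place of code of your own. Each camera call takes 0.05 s, during which the arm holds its last target. There are 200 camera calls.

## Task

Take the blue-handled rake from its rubber mat and, touching the rods with the rake only and not bearing down on the tray, comb the four scattered stirring rods up against the tray's aluminium stop bar so that they lie flat, parallel to it and side by side. Keep the row pressed snugly against the bar for about a second, firmly but gently: about 6 N, never as much as 15 N. Then stand the rake upright on the middle of its mat again and let go, leaving the rods in their row and the bottle, vial and calculator where they are.

Things in the scene. Friction and masses are not known exactly. Their poses are not given: they have to be found in the camera images.
- tray: white open tray, fixed to the bench, 150 x 310 x 22 mm outside (x, y, z), walls and floor 5 mm thick: inside 140 x 300 mm, walls 17 mm above the floor. Origin under its centre, the floor's surface 5 mm above it. The stop bar lies across its +y end, parallel to the tray's x; the rods lie scattered between
- bar_zone (a point): NOT the bar itself: a fixed point of the tray, on its floor at x = 0, y = 123 mm. The aluminium stop bar (136 mm along x, 12 mm thick, 14 mm high) is clamped wherever it was last left: its face towards the rods lies up to 15 mm to either side of this point along the tray's y. That is not measured: feel or look for it. It does not yield below 40 N
- free_end (a point): point on the tray floor at x = 0, y = -122 mm, at the end away from the bar. The floor is free of rods from the end wall (28 mm behind this point) to about 30 mm ahead of it: room to set the rake down, its head along the tray's x
- rake: hand rake, about 180 g, standing on its tines, same on both sides; origin amid the tines' lower ends, z up. Ten steel tines 6 mm thick, in two rows of five along x (x = -50 to 50 mm) at y = -12 and 12 mm. Above them an aluminium head 116 x 34 mm, z = 24 to 36 mm, then a blue handle 36 mm (x) by 20 mm (y), z = 36 to 88 mm. Grip from above at about z = 62 mm
- mat: grey-blue rubber mat fixed to the bench, 160 x 110 x 4 mm (x, y, z), origin under its centre; the rake starts standing on it, head roughly along the mat's x
- rod_blue: octagonal plastic stirring rod, blue, 100 mm long, 10 mm across flats, 14 g; origin at its middle, x axis along its length. Starts lying flat on the tray floor, skewed, not overlapping other rods; it slides and tumbles easily
- rod_orange: octagonal plastic stirring rod, orange, 100 mm long, 10 mm across flats, 14 g; origin at its middle, x axis along its length. Starts lying flat on the tray floor, skewed, not overlapping other rods; it slides and tumbles easily
- rod_green: octagonal plastic stirring rod, green, 100 mm long, 10 mm across flats, 14 g; origin at its middle, x axis along its length. Starts lying flat on the tray floor, skewed, not overlapping other rods; it slides and tumbles easily
- rod_red: octagonal plastic stirring rod, red, 100 mm long, 10 mm across flats, 14 g; origin at its middle, x axis along its length. Starts lying flat on the tray floor, skewed, not overlapping other rods; it slides and tumbles easily
- reagent_bottle: white bottle, 52 mm thick, 100 mm high, origin under its centre; leave alone
- sample_vial: amber vial, 28 mm thick, 50 mm high, origin under its centre; leave alone
- calculator: grey desk calculator 130 x 75 x 16 mm, origin under its centre; leave alone
Things that resemble listed ones, but are neither listed nor needed, are in the scene too. What is shaped like the rake but purple or yellow is not meant.

How it is judged (in metres and radians):
On the way, in this order (a step that is already met when the one before it is completed fails the run):
1. the rake is lifted off its mat (z of rake in the frame of mat above 0.03 m), for 0.1 s.
2. with the rake's tines low in the tray, the four rods lie in a row at the bar and the rake presses the row with more than 3 N for 0.3 s (angle between the x axis of each of rod_blue, rod_orange, rod_green, rod_red and the x axis of tray, either way round below 0.1 rad and horizontal distance between rod_blue and rod_orange below 0.045 m and horizontal distance between each of rod_blue, rod_orange and rod_green below 0.045 m and horizontal distance between each of rod_blue, rod_orange, rod_green and rod_red below 0.045 m and z of rod_blue in the frame of tray between 0.007 and 0.014 m and y of each of rod_blue, rod_orange, rod_green, rod_red in the frame of tray above 0.06 m and z of rod_orange in the frame of tray between 0.007 and 0.014 m and z of rod_green in the frame of tray between 0.007 and 0.014 m and z of rod_red in the frame of tray between 0.007 and 0.014 m and z of rake in the frame of tray below 0.014 m and (contact force between rake and rod_blue above 3 N or contact force between rake and rod_orange above 3 N or contact force between rake and rod_green above 3 N or contact force between rake and rod_red above 3 N)), for 0.3 s.
At the end, for the whole second after the job is handed in: four rods flat on the tray floor, within 0.10 rad of parallel to the bar, any two middles within 45 mm, all at the bar end (tray y above 60 mm); rake upright (0.1 rad) on its mat, within 40 mm of its centre; all at rest (angle between the x axis of each of rod_blue, rod_orange, rod_green, rod_red and the x axis of tray, either way round below 0.1 rad and horizontal distance between rod_blue and rod_orange below 0.045 m and horizontal distance between each of rod_blue, rod_orange and rod_green below 0.045 m and horizontal distance between each of rod_blue, rod_orange, rod_green and rod_red below 0.045 m and z of rod_blue in the frame of tray between 0.007 and 0.014 m and y of each of rod_blue, rod_orange, rod_green, rod_red in the frame of tray above 0.06 m and z of rod_orange in the frame of tray between 0.007 and 0.014 m and z of rod_green in the frame of tray between 0.007 and 0.014 m and z of rod_red in the frame of tray between 0.007 and 0.014 m and z of rake in the frame of mat between 0.001 and 0.008 m and angle between rake's own z axis and vertical below 0.1 rad and horizontal distance between rake and mat below 0.04 m and linear speed of each of rod_blue, rod_orange, rod_green, rod_red, rake below 0.02 m/s); the robot touches nothing.
It fails at once if the rake presses a rod with more than 15 N (contact force between rake and rod_blue above 15 N or contact force between rake and rod_orange above 15 N or contact force between rake and rod_green above 15 N or contact force between rake and rod_red above 15 N).
It fails at once if the rake presses the tray or its bar with more than 40 N (contact force between rake and tray above 40 N).
It fails at once if the fingers touch a rod (contact force between the fingers and rod_blue above 0.5 N or contact force between the fingers and rod_orange above 0.5 N or contact force between the fingers and rod_green above 0.5 N or contact force between the fingers and rod_red above 0.5 N).
It fails at once if the bottle, vial or calculator is moved by more than 15 mm (distance of any of reagent_bottle, sample_vial, calculator from where it was at the start of the episode above 0.015 m).
It also fails if it takes over 64 s, if anything falls off the work surface, if the arm or the gripper's body presses on something with over 40 N, if the wrist force passes 120 N, or if a joint passes its speed limit or range.

## Working session

There is one attempt and no reset: what is moved stays moved. The work goes in short steps, each a Python script; the robot and the scene stay as the last script left them, time stands still between calls to the robot, and variables do not carry over. Pictures are saved under pics/ and viewed, at most 10 in all, crops included, and the job is handed in when it is done.

```bash
ls; mkdir -p pics; python3 - <<'E'
from station import bot
import cv2
for n in("top","side"):
    f=bot.grab_frame(n); cv2.imwrite(f"pics/{n}0.png",f[:,:,::-1]); print(n,bot.get_calibration(n))
print(bot.sense())
E
```

```text
pics
top {'fov_y': 43.820777756021414, 'cx': 315.16545184642894, 'cy': 232.43189283677418, 'dist': array([-0.15746103,  0.        ,  0.        ,  0.        ,  0.        ]), 'rvec': array([ 2.15592602, -2.17935455,  0.11257663]), 'tvec': array([-4.24978565e-01,  6.01129442e+02,  1.55677827e+03])}
side {'fov_y': 55.315724688572345, 'cx': 321.4214318962491, 'cy': 236.5140835665616, 'dist': array([0.00565469, 0.        , 0.        , 0.        , 0.        ]), 'rvec': array([ 0.16232554, -2.8577874 ,  1.18708005]), 'tvec': array([ 595.64239177,   90.82673833, 1092.37198468])}
{'t': 0.1, 'qpos': array([-1.29089308,  0.4693611 , -0.04860009,  1.53351141,  0.02408266,
        1.14102846, -0.08227794]), 'qd': array([ 0.00045612, -0.00109862, -0.00084054, -0.00248605, -0.00059703,
        0.00042207, -0.00216412]), 'effort': array([ 5.07803743e-04, -5.09172034e+01, -8.13129544e-02, -2.36827612e+01,
       -6.15396397e-02,  3.45073105e-02,  5.87843306e-05]), 'tcp_pos': array([205.05473587, 642.88586159, 403.83061144]), 'orientation': array([-3.13986950e+00,  4.09811802e-05,  2.83283648e+00]), 'contact_force': array([ 1.22973581, -0.03583801,  0.219375  ]), 'moment': array([ 0.0064203 , -0.01450536, -0.01929017]), 'grip_force': 0.0, 'finger_gap': 87.25027461213593}
```

View pics/top0.png

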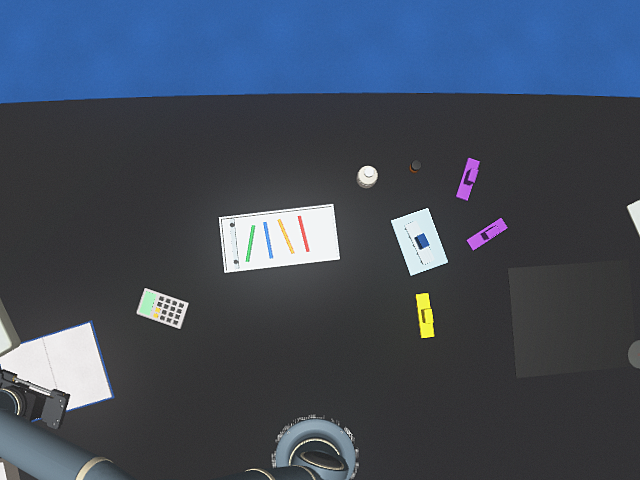

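View pics/side0.png

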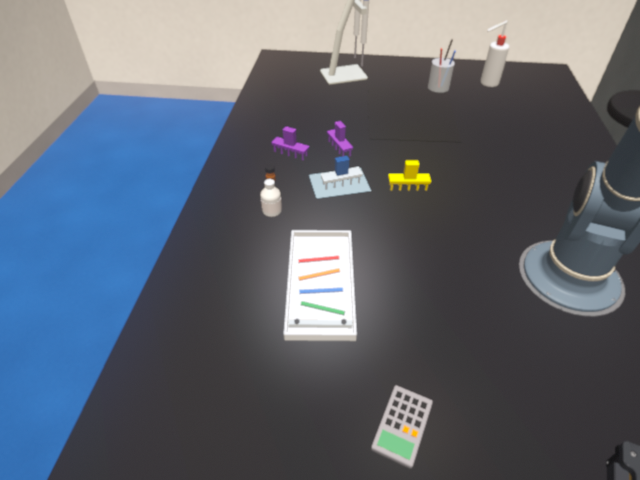

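Candidates in the top view:
- Purple rakes at (468,179) and (487,234).
- Yellow rake at (425,315).
- Blue-handled rake at (421,240), standing on the grey-blue mat. Only this one has both the blue handle and the mat, so it fits.

The tray is at (280,238), with its bar end at the left (+y world). Next I'll measure and take a confirming crop.

```bash
cat > h.py <<'E'
from station import bot
import numpy as np, cv2
def ray(name,px,z):
    c=bot.get_calibration(name); f=240/np.tan(np.radians(c["fov_y"]/2))
    K=np.array([[f,0,c["cx"]],[0,f,c["cy"]],[0,0,1]])
    n=cv2.undistortPoints(np.float64(px).reshape(-1,1,2),K,c["dist"]).reshape(-1,2)
    R=cv2.Rodrigues(c["rvec"])[0]; o=-R.T@c["tvec"]; d=np.c_[n,np.ones(len(n))]@R
    return (o+d*((np.reshape(z,(-1,1))-o[2])/d[:,2:]))[:,:2]
def blob(m,box,):
    x0,y0,x1,y1=box; k=np.zeros(m.shape,np.uint8); k[y0:y1,x0:x1]=m[y0:y1,x0:x1]
    n,l,s,c=cv2.connectedComponentsWithStats(k,connectivity=8)
    i=1+np.argmax(s[1:,4]); return (l==i).astype(np.uint8)
def pts(m): return np.argwhere(m)[:,::-1].astype(float)
def rect(P):
    (c,s,a)=cv2.minAreaRect(P.astype(np.float32)); b=cv2.boxPoints((c,s,a))
    e=[b[1]-b[0],b[2]-b[1]]; e=sorted(e,key=np.linalg.norm); L=e[1]
    ang=np.arctan2(L[1],L[0]); return np.round(c,1),np.round(sorted(s),1),round(float((ang+np.pi/2)%np.pi-np.pi/2),4)
def axis(P):
    c=P.mean(0); u,s,v=np.linalg.svd(P-c,full_matrices=False); L=v[0]
    return np.round(c,1),round(float(np.arctan2(L[1],L[0])+np.pi/2)%np.pi-np.pi/2,4)
E
python3 - <<'E'
from h import *
RG={"red":((0,8),),"orange":((9,24),),"green":((50,85),),"blue":((98,120),)}
for n,tb,mb in(("top",(210,195,350,280),(385,200,455,282)),("side",(280,225,362,345),(300,150,375,202))):
    f=cv2.imread(f"pics/{n}0.png"); h=cv2.cvtColor(f,cv2.COLOR_BGR2HSV).astype(int)
    H,S,V=h[...,0],h[...,1],h[...,2]
    m=blob((V>100).astype(np.uint8),tb); hull=cv2.convexHull(pts(m).astype(np.int32))
    print(n,"tray rim(z22)",rect(ray(n,pts(m),22)),"z0",rect(ray(n,pts(m),0)))
    for k,((a,b),) in RG.items():
        r=blob(((H>=a)&(H<=b)&(S>110)&(V>60)).astype(np.uint8),tb); q=ray(n,pts(r),12 if n=="side" else 12)
        print(k,axis(q),rect(q)[1])
    m=blob((V>110).astype(np.uint8),mb); print("mat",rect(ray(n,pts(m),4)))
    r=blob(((H>95)&(H<125)&(S>140)&(V>40)).astype(np.uint8),mb); print("handle",r.sum(),axis(ray(n,pts(r),92)),rect(ray(n,pts(r),92)), pts(r).min(0),pts(r).max(0))
t=cv2.imread("pics/top0.png")
a=cv2.resize(t[195:285,205:355],None,fx=5,fy=5,interpolation=2)
b=cv2.resize(t[195:285,380:460],None,fx=5,fy=5,interpolation=2)
cv2.imwrite("pics/c1.png",a); cv2.imwrite("pics/c2.png",b)
E
```

```text
top tray rim(z22) (array([589. ,  91.5]), array([152.3, 312.3]), -1.4646) z0 (array([591.1,  92.8]), array([154.4, 316.6]), -1.4646)
red (array([601.5,  25.8]), 0.2343) [ 6.6 97.9]
orange (array([597.9,  74.8]), 0.3806) [ 7.5 95.1]
green (array([577.5, 169.6]), -0.1706) [ 7.8 96.3]
blue (array([585.1, 121.5]), 0.1825) [ 7.6 97.7]
mat (array([ 577.2, -288.9]), array([110.5, 159.7]), 0.3284)
handle 104 (array([ 571.8, -282. ]), 0.5494) (array([ 570. , -280.2]), array([24.5, 33.3]), 0.4402) [415. 233.] [428. 247.]
side tray rim(z22) (array([590.3,  95. ]), array([199.6, 352.1]), -1.4571) z0 (array([592.4,  76.6]), array([205. , 361.6]), -1.4571)
red (array([604.2,  28.8]), 0.2282) [ 6.5 92.8]
orange (array([597.4,  76.4]), 0.3908) [ 6.7 95.8]
green (array([535. , 178.9]), 0.1138) [0.  2.2]
blue (array([587.9, 124.2]), 0.1761) [ 5.6 93.6]
mat (array([ 596.4, -331.7]), array([164.7, 216.3]), -1.2394)
handle 57 (array([ 574.3, -277.4]), 0.4874) (array([ 574.4, -277.3]), array([21.8, 33.7]), 0.3904) [336. 156.] [348. 162.]
```

View pics/c1.png

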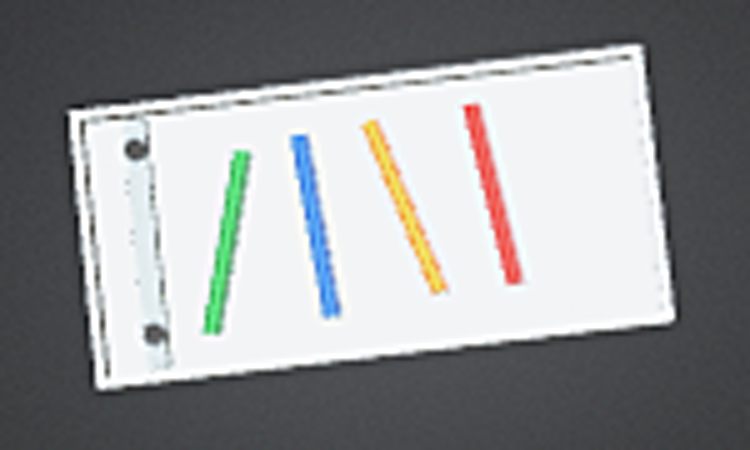

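View pics/c2.png

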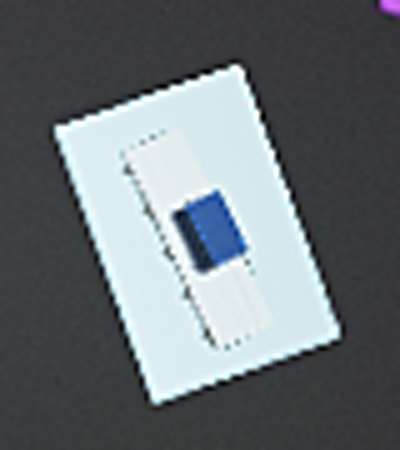

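The crop confirms the blue handle on an aluminium head, standing on the mat. The handle's lit top is at about (422,240) in the full image, and the head is turned more than the mat. I'll refine the rake's yaw and centre from the head and the handle's top face.

```bash
python3 - <<'E'
from h import *
f=cv2.imread("pics/top0.png"); h=cv2.cvtColor(f,cv2.COLOR_BGR2HSV).astype(int); H,S,V=h[...,0],h[...,1],h[...,2]
print(S[225:255:5,395:446:3]); print(V[225:255:5,395:446:3])
b=(385,200,455,282)
for th in(10,14,18):
    r=blob(((S<th)&(V>150)).astype(np.uint8),b); r2=cv2.morphologyEx(r,cv2.MORPH_CLOSE,np.ones((9,9)))
    print(th,r.sum(),rect(ray("top",pts(r),40)),axis(ray("top",pts(r2),40)))
for v in(90,110,130):
    r=blob(((H>95)&(H<125)&(S>120)&(V>v)).astype(np.uint8),b); print(v,r.sum(),rect(ray("top",pts(r),92)),axis(ray("top",pts(r),92)))
d=[[235,233],[233,240]]
E
```

```text
[[ 22  22  23  47  12  12  12  13  26  26  27  26  28   0  21  16  21]
 [ 21  22  23  22   7  13  13  13  12  26  26  27  27  26  13  28  13]
 [ 15  20  23  23  22  13  12   7 160 177  20  27  26  28  35   9  20]
 [ 23  38  23  22  24  22   9 151 173 167 176  16  26  28  28  53  21]
 [ 20  10  21  23  23  23  17   9 145 170 177 147  25  26  27  24  16]
 [ 12  16  59  21  22  23  23  31  10   9  13  13  27  27  26  27  42]]
[[242 240 240 216 241 240 239 239 238 239 238 237 238 255  62  62  62]
 [252 241 241 247 239 240 240 239 239 239 239 239 238 241  40  63  59]
 [ 35 243 241 241 247 240 241 253 169 166 252 238 238 238 250  58  63]
 [ 66 244 241 240 241 250 248  66 205 165 161 249 238 238 238  96  60]
 [ 64  49 247 241 240 241  89 254  67 170 161 154 239 238 237 246  47]
 [ 63  65 181 241 241 240 241 148 248 245 239 239 240 238 237 237 249]]
10 16 (array([ 571.2, -270.1]), array([ 3.9, 28.6]), 0.3815) (array([ 570.8, -270.6]), 0.3614)
14 320 (array([ 571.2, -282.8]), array([ 32.6, 115. ]), 0.4245) (array([ 570.1, -282.2]), 0.4231)
18 402 (array([ 571.5, -283.3]), array([ 33.9, 115.1]), 0.4257) (array([ 570.5, -282.3]), 0.4281)
90 101 (array([ 571.2, -282.9]), array([18.7, 33.3]), 0.4407) (array([ 571.4, -282.8]), 0.4335)
110 97 (array([ 571.2, -282.9]), array([18.7, 33.4]), 0.4402) (array([ 571.6, -283.1]), 0.4355)
130 95 (array([ 571.4, -283.4]), array([17.5, 33.3]), 0.4407) (array([ 571.7, -283.3]), 0.4367)
```

```bash
cat >> h.py <<'E'
TR=np.array([589.0,91.5]); TY=0.106; MAT=np.array([577.2,-288.9]); MY=0.328; RK=np.array([571.3,-283.0]); RY=0.426
def tray(x,y):
    c,s=np.cos(TY),np.sin(TY); return TR+np.array([c*x-s*y,s*x+c*y])
def toT(p):
    d=np.asarray(p)[:2]-TR; c,s=np.cos(TY),np.sin(TY); return np.array([c*d[0]+s*d[1],-s*d[0]+c*d[1]])
def P(xy,z): return [float(xy[0]),float(xy[1]),float(z)]
def down(y): return [np.pi,0,float((y+np.pi)%(2*np.pi)-np.pi)]
def force(n=6):
    F=[]
    for _ in range(n): F.append(bot.sense()["contact_force"]); bot.wait(0.02)
    return np.mean(F,0)
E
python3 - <<'E'
from h import *
print("bar face px->tray", [toT(p).round(1) for p in ray("top",[[205+147/5,195+118/5],[205+170/5,195+368/5]],19)])
for o in(0,np.pi):
  for nm,xy,y in(("rk",RK,RY),("free",tray(0,-122),TY),("bar",tray(0,75),TY),("mat",MAT,MY)):
    for z in(232,330):
        q=bot.inverse_kinematics(P(xy,z),down(y+o)); print(o,nm,z,None if q is None else np.round(q,2))
E
```

```text
bar face px->tray [array([ 65.5, 112.7]), array([-69.9, 114.3])]
0 rk 232 [-0.27  0.86  1.05  1.81 -0.88  1.02 -0.  ]
0 rk 330 [-0.21  0.62  0.9   1.74 -0.56  1.05 -0.26]
0 free 232 [-0.48  0.63  0.64  1.89 -0.52  0.8  -1.02]
0 free 330 [-0.58  0.52  0.77  1.82 -0.43  0.98 -1.09]
0 bar 232 [-0.75  0.61  0.55  1.88 -0.44  0.78 -1.42]
0 bar 330 [-0.81  0.48  0.63  1.81 -0.34  0.95 -1.5 ]
0 mat 232 [-0.26  0.87  1.05  1.79 -0.88  1.03 -0.1 ]
0 mat 330 [-0.2   0.64  0.91  1.72 -0.57  1.06 -0.35]
3.141592653589793 rk 232 [ 0.82  0.68 -0.62  1.75  0.49  0.88  1.98]
3.141592653589793 rk 330 [ 0.83  0.55 -0.62  1.68  0.36  1.03  2.09]
3.141592653589793 free 232 [-0.21  0.56  0.26  1.87 -0.2   0.74  1.84]
3.141592653589793 free 330 [-0.31  0.44  0.39  1.81 -0.2   0.93  1.84]
3.141592653589793 bar 232 [-0.42  0.55  0.09  1.86 -0.07  0.73  1.39]
3.141592653589793 bar 330 [-0.46  0.43  0.14  1.79 -0.07  0.93  1.4 ]
3.141592653589793 mat 232 [ 0.06  0.65  0.48  1.78 -0.39  0.82  2.63]
3.141592653589793 mat 330 [ 0.83  0.57 -0.62  1.66  0.37  1.04  1.99]
```

```bash
python3 - <<'E'
from h import *
bot.move_ptp(P(RK,330),down(RY)); print(bot.sense()["t"],bot.sense()["qpos"].round(2),bot.sense()["tcp_pos"])
bot.movel(P(RK,230)); s=bot.sense(); print(s["tcp_pos"],s["orientation"],s["contact_force"])
bot.grab(); s=bot.sense(); print(s["t"],s["finger_gap"],s["grip_force"],s["tcp_pos"],s["contact_force"])
bot.movel(P(RK,300)); bot.wait(.2); s=bot.sense(); print(s["t"],s["finger_gap"],s["tcp_pos"],s["orientation"],force())
f=bot.grab_frame("side")[:,:,::-1]; cv2.imwrite("pics/s1.png",cv2.resize(f[60:220,250:450],None,fx=3.5,fy=3.5,interpolation=2))
E
```

```text
3.575 [-0.21  0.62  0.9   1.74 -0.56  1.05 -0.26] [ 571.79440924 -282.20053586  329.86896668]
[ 571.57987767 -283.44644715  230.80396952] [ 3.14023492e+00 -7.71917256e-04  4.25793448e-01] [ 0.20412661  0.03317703 -0.17081225]
5.4833 20.124347541462246 29.999111616052687 [ 571.29121297 -283.0345869   229.95783132] [ 0.46992881  1.15135788 -0.2277659 ]
6.3 19.998261011188767 [ 571.02667307 -282.64187814  298.71517266] [-3.13989286e+00  1.64399840e-03  4.26039052e-01] [ 0.02833731 -0.00258446 -2.44939811]
```

View pics/s1.png

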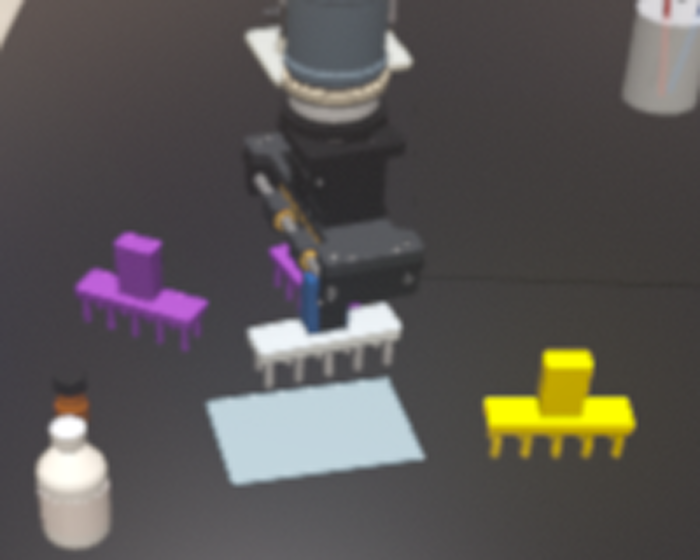

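The rake is held upright and clear of the mat. Next I'll set it down at the free end and comb most of the way.

```bash
python3 - <<'E'
from h import *
bot.move_ptp(P(tray(0,-122),290),down(TY)); s=bot.sense(); print(s["t"],s["qpos"].round(2))
bot.movel(P(tray(0,-122),242),velocity=80); bot.wait(.3); s=bot.sense(); print(s["tcp_pos"],s["orientation"],force())
bot.movel(P(tray(0,-122),234),velocity=40); bot.wait(.3); s=bot.sense(); print(s["t"],s["tcp_pos"],toT(s["tcp_pos"]),force())
if s["contact_force"][2]<2:
  for y in(-70,-20,20,44):
    bot.movel(P(tray(0,y),234),velocity=35); s=bot.sense(); print(s["t"],s["tcp_pos"][2],toT(s["tcp_pos"]),force(3))
f=bot.grab_frame("side")[:,:,::-1]; cv2.imwrite("pics/s2.png",cv2.resize(f[215:350,260:380],None,fx=4.4,fy=4.4,interpolation=2))
E
```

```text
7.45 [-0.69  0.66  0.98  1.86 -0.66  0.98 -0.88]
[602.02996416 -29.78174734 242.40334136] [-3.14154101e+00 -7.72052327e-04  1.06074184e-01] [-0.28356495 -0.47522365 -2.43549512]
9.25 [601.96542022 -29.87743792 234.11356195] [ 5.07204634e-02 -1.22067940e+02] [-0.07915328  0.5299939  -2.34492644]
10.9833 234.03477328202257 [-2.74158344e-02 -7.02680413e+01] [ 0.10566279  0.17669945 -2.13578474]
12.6083 234.028140942606 [-1.33330447e-02 -2.02425011e+01] [-0.10610525  0.00580016 -2.32404098]
13.95 234.01887647918795 [-0.044357   19.75560925] [-0.08932891  0.46088975 -2.29706949]
14.8333 234.0038419623232 [-0.05640848 43.96163903] [ 0.24628487 -0.30980998 -2.24732647]
```

View pics/s2.png

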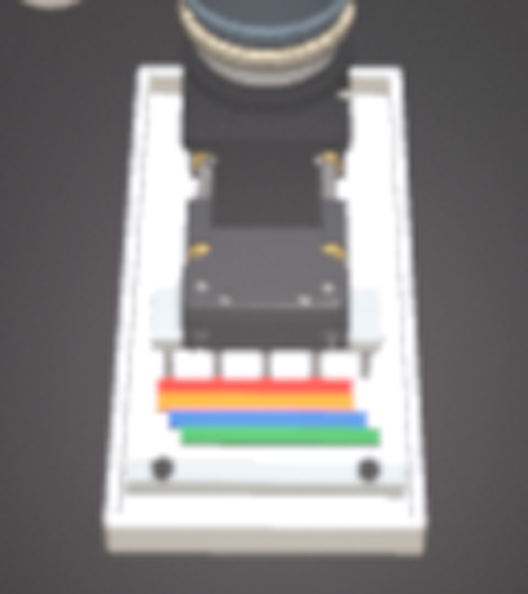

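The side view shows the four rods stacked parallel (red, orange, blue, green) a little short of the bar. Now I'll press under force feedback.

```bash
cat >> h.py <<'E'
N=np.array([-np.sin(TY),np.cos(TY)])
def push(n=6): return -float(force(n)[:2]@N)
E
python3 - <<'E'
from h import *
b=push(12); y=44; F=0; log=[]
while y<76 and F<4.8 and bot.sense()["t"]<40:
    st=1.0 if y<52 else .5
    if F>1.2: st=.2
    y+=st; bot.movel(P(tray(0,y),234),velocity=10); F=push(5)-b; log.append((round(y,1),round(F,2)))
print(b,log[-14:],bot.sense()["t"])
for k in range(8):
    F=push(10)-b; s=bot.sense(); print(round(s["t"],2),round(F,2),y,toT(s["tcp_pos"]).round(2),s["tcp_pos"][2].round(2),s["contact_force"][2].round(1))
    if F<5: y+=.15
    elif F>7.5: y-=.15
    else: continue
    bot.movel(P(tray(0,y),234),velocity=10)
f=bot.grab_frame("side")[:,:,::-1]; cv2.imwrite("pics/s3.png",cv2.resize(f[215:350,260:380],None,fx=4.4,fy=4.4,interpolation=2))
E
```

```text
0.18160470684287508 [(56.5, -0.33), (57.0, 0.12), (57.5, -0.14), (58.0, -0.19), (58.5, 0.08), (59.0, 0.79), (59.5, -0.26), (60.0, -0.3), (60.5, 0.25), (61.0, 0.4), (61.5, 0.78), (62.0, 2.31), (62.2, 4.24), (62.4, 5.07)] 25.1333
25.3 4.8 62.400000000000006 [-2.000e-02  6.169e+01] 234.06 -2.4
25.72 5.4 62.550000000000004 [-2.000e-02  6.172e+01] 234.06 -2.0
25.88 5.45 62.550000000000004 [-3.000e-02  6.171e+01] 234.06 -1.3
26.05 5.42 62.550000000000004 [-3.000e-02  6.174e+01] 234.05 -1.7
26.22 5.45 62.550000000000004 [-3.000e-02  6.174e+01] 234.05 -1.7
26.38 5.45 62.550000000000004 [-2.000e-02  6.173e+01] 234.07 -2.0
26.55 4.99 62.550000000000004 [-3.000e-02  6.173e+01] 234.07 -1.8
26.97 5.52 62.7 [-4.000e-02  6.177e+01] 234.05 -3.0
```

View pics/s3.png

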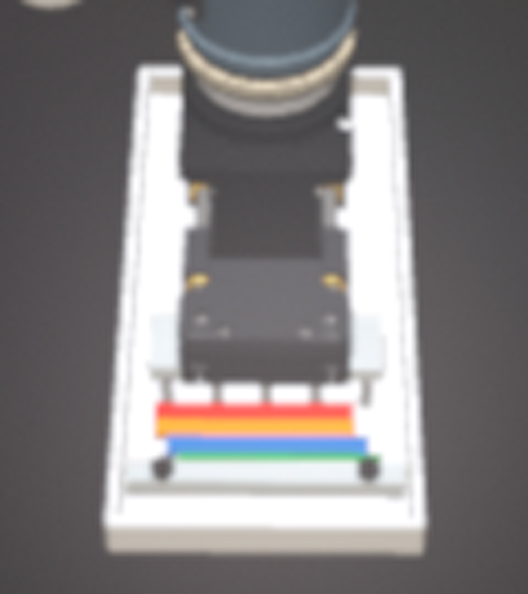

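The row is flat against the bar and was held at about 5.4 N for over 1.5 s. Next I'll retreat, replace the rake on its mat and check.

```bash
python3 - <<'E'
from h import *
bot.movel(P(tray(0,58),234),velocity=15); bot.movel(P(tray(0,20),234),velocity=60); bot.movel(P(tray(0,20),300),velocity=100)
bot.move_ptp(P(MAT,300),down(MY)); bot.movel(P(MAT,240),velocity=100); bot.wait(.3); b=force()[2]
z=236
while z>228:
    z-=1 if z>232 else .4
    bot.movel(P(MAT,z),velocity=20); F=force(4)[2]-b
    if F>1.2: break
s=bot.sense(); print(s["t"],z,F,s["tcp_pos"],s["orientation"])
bot.gripper_open(); bot.wait(.2); bot.movel(P(MAT,330)); 
bot.move_ptp([450,-420,400],down(MY)); bot.wait(.3); print(bot.sense()["t"],bot.sense()["finger_gap"])
t=bot.grab_frame("top")[:,:,::-1]; cv2.imwrite("pics/t4.png",cv2.resize(t[195:285,205:460],None,fx=3,fy=3,interpolation=2))
f=bot.grab_frame("side")[:,:,::-1]; cv2.imwrite("pics/s4.png",cv2.resize(f[140:345,240:400],None,fx=2.8,fy=2.8,interpolation=2))
t=np.ascontiguousarray(t); h=cv2.cvtColor(t,cv2.COLOR_BGR2HSV).astype(int); H,S,V=h[...,0],h[...,1],h[...,2]
for k,(a,c) in {"red":(0,8),"orange":(9,24),"green":(50,85),"blue":(98,120)}.items():
    q=ray("top",pts(blob(((H>=a)&(H<=c)&(S>110)&(V>60)).astype(np.uint8),(210,195,350,280))),12); x=axis(q); print(k,toT(x[0]).round(1),round(x[1]-TY,3),rect(q)[1])
r=blob(((H>95)&(H<125)&(S>120)&(V>110)).astype(np.uint8),(385,200,455,282)); print("handle",rect(ray("top",pts(r),92)))
E
```

```text
35.025 229.59999999999997 3.8078754383937774 [ 577.2028727  -288.9238573   229.96820044] [-3.14144443e+00 -2.78597785e-04  3.28010996e-01]
38.4167 86.99855639838388
red [ 7.6 81.5] -0.001 [ 9.2 98.2]
orange [ 7.2 90.7] 0.001 [ 8.5 98.2]
green [ -7.1 111.3] 0.001 [ 9.5 98.1]
blue [ -0.6 101.5] -0.004 [ 8.6 95.8]
handle (array([ 577., -288.]), array([18.6, 34.2]), 0.3341)
```

View pics/t4.png

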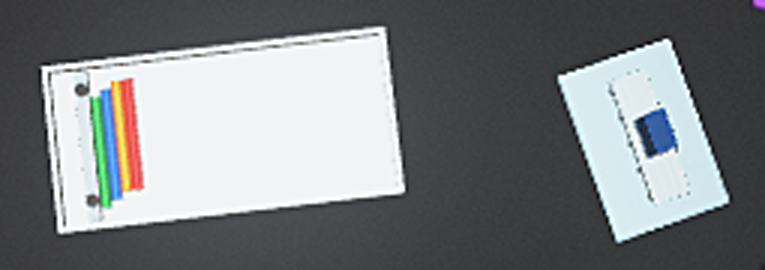

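View pics/s4.png

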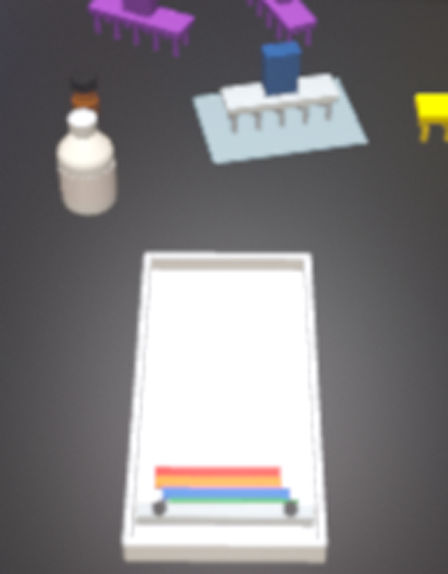

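In both views the rods lie flat in a row at the bar (within 0.004 rad of parallel, outermost middles about 33 mm apart). The rake stands upright, within 1 mm of the mat's centre.

```bash
python3 -c "
from station import bot
print(bot.close_job())"
```

```text
the job is handed in; nothing more can be done
None
```

The job is handed in: the four rods lie in a row against the bar after being pressed at about 5.4 N for over a second, and the rake stands upright at the centre of its mat; the verdict was not shown.

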